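# Tighten the turntable's hidden clamp screw

### The arm

A 6-joint arm with a two-finger parallel gripper is mounted at the origin on the work surface. World frame = base frame: x ahead of the robot, y to its left, z up, the work surface at z = 0. Lengths are in mm, angles in rad, forces in N, time in s.
With the tool pointing down it reaches from about 400 to 925 mm from the base axis. Payload 12.5 kg.
Tool frame: the origin (TCP) lies midway between the tips of the shut fingers; the grasp point (between the pads) lies 19 mm behind it; z points along the fingers, y is the direction in which the jaws open and shut (so a half turn about z gives the same grasp; the last joint's range is limited). The gripper opens to 95 mm and grips with 3 to 60 N. Pads are 20 mm wide; open, the fingers measure 119 mm over their backs; the gripper's body (75 mm by 180 mm) begins 59 mm behind the grasp point.
Start: joints at [-1.419, 0.491, 1.559, -0, 1.092, -0.106], TCP at [159.369, -604.358, 214.661] pointing down, gripper open.
Joint ranges: [-3.1, 3.1], [-0.84, 2.19], [0.05, 2.79], [-1.13, 4.28], [0.06, 2.93], [-2.69, 2.69]. Speed limits (rad/s): [2.22, 2.22, 2.79, 3.14, 3.14, 3.14].

### API

Orientations are given as a unit quaternion [x, y, z, w].
In Python, from station import sensors, vision, env gives the robot as it stands.
- The arm moves only by the tool send_rows, never from a script. Its argument "deltas" is one flat list of numbers, 5 for each row, row after row: the finger opening in mm, from 0 to 95.1, then the shift along the tool's x, y, z in mm, then the turn about the tool's z in degrees. In form: [grip, dx, dy, dz, twist, grip, dx, dy, dz, twist, ...]. A call has 1 to 10 rows; each row is the pose to reach, as a shift and turn from the pose commanded when the call began, along the tool's axes at that moment; what a row does not reach only later rows make up. A row lasts 1/12 s, in which the tool goes at most 41.7 mm and 7.16 degrees, less where a joint would pass 70% of its speed; a pose out of reach is approached as far as the arm can. A call with a gripper value outside its range is refused whole. The fingers move at their own pace and stop on an object; the grip force is fixed at half the most. Time passes only in rows, so rows that repeat a pose let the fingers close. It gives the time, the measured TCP pose, the force and the opening at its end, in the units of the state.
- sensors.observe(): the state, without advancing time (a new reading comes with each control period).
- vision.get_image(name): name is "scene" or "top"; returns a dict with "image" (384x512x3 uint8, blue, green, red), "z_map" (384x512 float32, mm along the optical axis (not along the pixel's ray), 0 where there is no reading), "camera_matrix" (3x3 intrinsics, pixels), "rvec" (rotation vector, rad) and "tvec" (3), from world to camera coordinates, as OpenCV has them. Camera axes: x right, y down, z forward; pixel columns grow to the right and rows downward; lengths in mm; the calibration is good to about 2 mm. A picture is of the moment at which its call begins.
- env.finish_job(): hands the job in, once; it reports no verdict.
The state is a dict: "t": time; "joint_pos": joint angles; "joint_vel": joint speeds; "effort": joint torques, N m; "eef_pos": TCP position; "eef_rot": TCP orientation; "force": force on the tool from outside, world axes, zero at the start; "wrist_torque": the same for the moment, N m; "gripper_width": finger opening in mm.
Only numpy, scipy, OpenCV 4.12 (cv2) and the standard library are available. Lean on these libraries where they do the work, as an engineer would, in place of code of your own. Each camera call takes 0.05 s, during which the arm holds its last target.

### The job

Take the T-handled hex key out of the wooden block, lower it into the bore of the steel hub on the turntable and turn it gently until it drops fully into the hidden hex socket of the clamp screw. Then turn the screw clockwise (seen from above) until it stops, without forcing it or pressing hard, let go and leave the key standing upright in the screw. Leave the pots and tools around it where they are.

Things in the scene. Friction and masses are not known exactly. Their poses are not given: they have to be found in the camera images.
- key_bar (a point): Centre of the crossbar of the dark steel T-handled hex key, which stands upright (it may lean a little) in the hole of the wooden block. The bar is 90 mm long, 16 mm thick, 18 mm high; for 18 mm below it the stem is a round neck, 13 mm wide. x runs along the bar, y across its 16 mm thickness, z up the stem. The key is 136 mm tall in all and weighs 0.25 to 0.4 kg.
- key_tip (a point): Lower end of the key's stem, on its axis, 127 mm below the centre of the crossbar. The lower 98 mm of the stem are a hexagon, 17 mm across flats, 19.6 mm across corners; two opposite flats face along the bar (x). The lowest 1.5 mm are stepped in by 1 mm all round and enter the socket at any angle; the full hexagon does not. Axes as for key_bar.
- key_block: Light wooden block, 70 x 70 x 50 mm, fixed, with a round hole 23 mm wide and 42 mm deep in the middle of its top, where the key stands; the key must rise 42 mm to clear it. Origin at the centre of its underside.
- bore_mouth (a point): Centre of the bore's mouth at the hub's top face, 100 mm above the table, z up. A 45 degree funnel about 31 mm wide leads into a round bore 21.2 mm wide. The screw's head lies 26 mm below the mouth; its hex socket, 17.7 mm across flats, goes 15.5 mm deeper: the tip of a fully seated key is 41.5 mm below the mouth. A key out of line stops on the head, tip 27 to 28 mm below the mouth.
- screw (a joint): Turn of the clamp screw in rad, growing clockwise seen from above (tightening). It starts between 0 and 0.3 and comes to a hard stop, tight, at 0.9; it turns stiffly (0.08 N m). It does not tell how the hex socket stands: that angle differs each time and is not measured. The key enters within 4 to 9 degrees of true, every 60 degrees.
- hex_key: The whole hex key; its origin is at the tip of the stem, axes as for key_bar.
- turntable: Turntable with the clamp screw, fixed and braked: a round aluminium disc, 210 mm wide, its top 56 mm above the table, with a steel hub 56 mm across and 44 mm tall in the middle. Origin at the centre of its underside, z up; its yaw has no bearing on the work. Press the key on hub and screw with less than 25 N, and once it is in the socket keep their contact force under 80 N (about 0.35 N m).
- cup: Small clay cup, 44 mm across, 40 mm tall, standing on the turntable's disc about 75 mm from the hub's axis; a bystander, to be left alone (origin at the centre of its underside).
- tile: Clay tile, 60 x 60 x 10 mm, lying beside the key block; a bystander, to be left alone (origin at the centre of its underside).
- bowl: Clay bowl, 120 mm across, 50 mm tall, at the far side; a bystander, to be left alone (origin at the centre of its underside).
- mug: Blue glazed mug, 76 mm across, 85 mm tall, at the far side; a bystander, to be left alone (origin at the centre of its underside).
- rib: Wooden rib, a flat piece 100 x 45 x 8 mm, on the right; a bystander, to be left alone (origin at the centre of its underside).
- brush: Brush lying on the table at the left; a bystander, to be left alone (origin on its underside).
- jar: Amber glass jar, 64 mm across, 90 mm tall, at the far left; a bystander, to be left alone (origin at the centre of its underside).
Mind the look-alikes: they are no part of the job. What is meant by the hex_key is not blue, and is the smaller of those in its own colour.

How it is judged (in metres and radians):
On the way, in this order (a step that is already met when the one before it is completed fails the run):
1. the key is out of the block (height (world z) of key_tip above 0.06 m), for 0.1 s.
2. the key has dropped fully into the socket of the screw, which is not yet tight (z of key_tip in the frame of bore_mouth below -0.0385 m and horizontal distance between key_tip and bore_mouth below 0.003 m and angle between key_tip's own z axis and vertical below 0.1 rad and value of joint screw below 0.8 rad), for 0.1 s.
3. the screw is tight (value of joint screw above 0.84 rad), for 0.2 s.
At the end, for the whole second after the job is handed in: The screw is turned to its stop (at least 0.84 of 0.9 rad), and the key stands at rest and upright (within 0.1 rad) in its socket: tip at least 38.5 mm below the hub's mouth and within 3 mm of its axis (z of key_tip in the frame of bore_mouth below -0.0385 m and horizontal distance between key_tip and bore_mouth below 0.003 m and angle between key_tip's own z axis and vertical below 0.1 rad and value of joint screw above 0.84 rad and linear speed of hex_key below 0.02 m/s); the robot touches nothing.
It fails at once if a bystander is moved by more than 20 mm (distance of any of cup, tile, bowl, mug, rib, brush, jar from where it was at the start of the episode above 0.02 m).
It fails at once if the key is pressed on the hub or the screw with more than 25 N before it is in the socket (tip less than 29 mm below the mouth) (z of key_tip in the frame of bore_mouth above -0.029 m and contact force between hex_key and turntable above 25 N).
It fails at once if the key is forced in the socket, against the hub or the screw, with more than 80 N (contact force between hex_key and turntable above 80 N).
It also fails if it takes over 67 s, if anything falls off the work surface, if the arm or the gripper's body presses on something with over 40 N, if the wrist force passes 120 N, or if a joint passes its speed limit or range.

## Working session

There is one attempt and no reset: what is moved stays moved. The work goes in short steps, Python scripts to look and compute and a tool call to move; the robot and the scene stay as the last step left them, time stands still between calls to the robot, and variables do not carry over. Pictures are saved under pics/ and viewed, and the job is handed in when it is done.

Besides the shell and the picture viewer there is one more tool, called as name(argument=value, ...) on one line, values as JSON. send_rows: Moves the arm, as the interface text tells. Its arguments: {"type":"object","properties":{"deltas":{"type":"array","items":{"type":"number"}}},"required":["deltas"]}

```bash
ls; mkdir -p pics
python3 - <<'E'
from station import sensors, vision, env
import cv2,numpy as np
print(sensors.observe())
for n in("scene","top"):
    d=vision.get_image(n); cv2.imwrite(f"pics/{n}0.png",d["image"]); np.savez(f"{n}0.npz",**d)
    R=cv2.Rodrigues(d["rvec"])[0]; print(n,d["camera_matrix"].tolist(), (-R.T@np.ravel(d["tvec"])), R.tolist())
E
```

```text
pics
{'t': 0.0, 'joint_pos': array([-1.41861761e+00,  4.91545548e-01,  1.55945094e+00,  2.80878671e-05,
        1.09170638e+00, -1.05587719e-01]), 'joint_vel': array([-5.52274710e-05, -1.59053335e-03, -4.33543692e-04, -3.39209739e-04,
       -1.80668751e-03, -4.67684589e-04]), 'effort': array([-3.65790336e-03, -6.12653446e+01, -2.58188331e+01,  6.92856289e-02,
        4.81658068e-02, -7.83785026e-05]), 'eef_pos': array([ 159.32436132, -604.09706124,  214.06994214]), 'eef_rot': array([ 9.91706729e-01,  1.28520255e-01, -4.74585598e-07, -5.55250034e-04]), 'force': array([-0.02347271,  0.27742033,  0.06832007]), 'wrist_torque': array([-0.04542779, -0.0143538 ,  0.02348848]), 'gripper_width': 95.30993581075491}
scene [[445.5198540025337, 0.0, 263.67015122190213], [0.0, 445.5198540025337, 189.27220485932995], [0.0, 0.0, 1.0]] [1257.41832663 -481.44335698  876.62376199] [[0.6027716354040498, 0.7976735393799159, -0.01957754135340717], [0.5289546921121988, -0.4178401165718319, -0.7386586293246202], [-0.5973887254081848, 0.43488683764441, -0.6737953318321735]]
top [[485.13249761702474, 0.0, 256.5074538422148], [0.0, 485.13249761702474, 190.2366860543679], [0.0, 0.0, 1.0]] [ 368.59409162   18.2690443  1602.86836254] [[0.01846003720399525, -0.9997931396078841, 0.008538443619151515], [-0.9850817006660282, -0.019648458121285017, -0.17096192882154249], [0.1710943308217814, -0.005255100994882314, -0.9852406375470819]]
```

View pics/scene0.png

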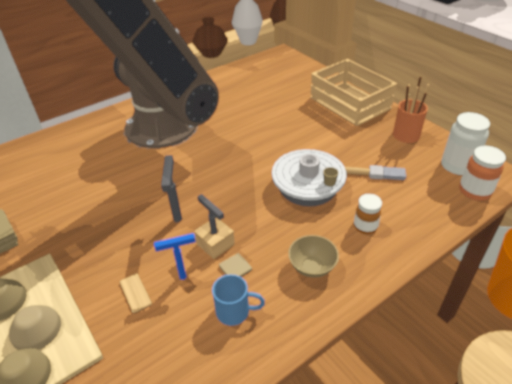

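View pics/top0.png

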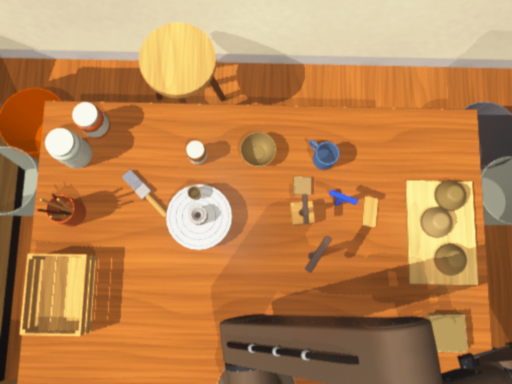

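The scene view shows the dark key standing in its block at about (210,208), a blue look-alike at (178,245) and a larger dark one at (172,185). In the top view the key is at (303,210) and the hub at (199,214). Next I'll measure both.

```bash
cat > h.py <<'E'
import cv2,numpy as np
def cloud(d):
    K=d["camera_matrix"];R=cv2.Rodrigues(d["rvec"])[0];t=np.ravel(d["tvec"])
    v,u=np.mgrid[0:384,0:512]; z=d["z_map"]
    p=np.stack([(u-K[0,2])/K[0,0]*z,(v-K[1,2])/K[1,1]*z,z],-1)
    return (p-t)@R
def proj(d,P):
    return cv2.projectPoints(np.atleast_2d(np.array(P,float)),d["rvec"],d["tvec"],d["camera_matrix"],None)[0][:,0]
def ray(d,uv,h):
    K=d["camera_matrix"];R=cv2.Rodrigues(d["rvec"])[0];t=np.ravel(d["tvec"])
    uv=np.atleast_2d(np.array(uv,float))
    r=np.c_[(uv[:,0]-K[0,2])/K[0,0],(uv[:,1]-K[1,2])/K[1,1],np.ones(len(uv))]@R
    c=-R.T@t
    return c+r*((h-c[2])/r[:,2])[:,None]
E
python3 - <<'E'
from h import *
for n,boxes in (("top",[(285,185,325,230),(160,178,240,255)]),("scene",[(190,185,240,255),(265,140,355,205)])):
    d=np.load(n+"0.npz"); P=cloud(d); im=d["image"]
    for i,(a,b,c,e) in enumerate(boxes):
        cv2.imwrite(f"pics/{n}_c{i}.png",cv2.resize(im[b:e,a:c],None,fx=8 if i==0 else 7,fy=8 if i==0 else 7,interpolation=cv2.INTER_CUBIC))
        q=P[b:e,a:c]; 
        if i==0:
            np.set_printoptions(linewidth=250)
            print(n); print(q[::2,::2,2].astype(int))
            m=(q[...,2]>85)&(q[...,2]<150); pts=q[m]; print("bar",m.sum(),pts.mean(0),pts.min(0),pts.max(0))
            xy=(pts-pts.mean(0))[:,:2]; w,v=np.linalg.eigh(xy.T@xy); print(np.sqrt(w/len(xy)),v[:,1]); pr=xy@v[:,1]; print("len",np.ptp(pr), np.polyfit(pr,pts[:,2],1), np.median(pts[:,2]))
            m2=(q[...,2]>44)&(q[...,2]<56);print("block",m2.sum(),cv2.minAreaRect(q[m2][:,:2].astype(np.float32)))
        else:
            m=(q[...,2]>92)&(q[...,2]<106); pts=q[m]; print("hub",m.sum(),cv2.minEnclosingCircle(pts[:,:2].astype(np.float32)),pts.mean(0))
            m=(q[...,2]>50)&(q[...,2]<62); pts=q[m]; print("disc",m.sum(),cv2.minEnclosingCircle(pts[:,:2].astype(np.float32)),np.median(pts[:,2]))
E
```

```text
top
[[   7   -1   -1    0    3   10    7    7    4    8    8   10    7   10    2    0   -3    2    6    0]
 [  -1    3    0   -5    0    5    7    4    6    4   10    4    1    7    0   -6   -1   -3   -7    1]
 [   0    0    3    7   -1    4   11   10    9    8    6    8    7   17   -6   -3    2   -1    2    0]
 [  -2    3    0   -1    1    8   11    8    8    8   13    8   10    1   -4   -2    0   -2    0    2]
 [   0   -1    0   -6   10    0    9   12   15    6    5   12    4   -7   -2   -3    1   -6    1    1]
 [  -2   -4    0    0    4    3    7    2   -3  143  146   -7    0   -2    1   -6   -2   -1   -4   -7]
 [  -7    0   -1   -2   -6    2    1   -2   -9  143  145  141   -3   -4   -5 1602    5   -4    3   -6]
 [  -9   -7   -6    1   -7    5   -2   -1   -5  139  145  142    1    0    2    2   -5    3   -4   -3]
 [  -3   -2    1   -4   -4   -3    0   -3    0  138  141  137   58   49   -8  -12    3    1    0   -2]
 [   0    0   -3   54   50   44   46   51   47  141  139  149   47   43   -5   -2   -4    2   -4    1]
 [  -5    0   -9   43   46   50   48   51   45  137  143  138   45
[... 5336 characters left out ...]
 -1   3   2   3   0]
 [  0   0   0   0   0   0   0  -2   0   4  14  23  19  13  11   5   2  -3   0   0   0   0   0   1  11]]
bar 386 [ 581.50372934 -152.3448921   132.89979398] [ 526.21536064 -230.22013503   85.40013049] [ 632.06289101 -131.05297915  147.90815225]
[18.91907123 33.62898076] [-0.75288612  0.65815082]
len 137.8414765501928 [3.18181956e-02 1.32899794e+02] 139.93529557241249
block 545 ((570.8416137695312, -140.7000732421875), (73.47859954833984, 71.52791595458984), 6.844110012054443)
hub 287 ((581.4934692382812, 201.37425231933594), 61.39522933959961) [565.88080398 193.56868867  98.24279817]
disc 2180 ((550.4459228515625, 192.82357788085938), 107.61842346191406) 56.22743798722058
```

View crops.

Run:
```python
from h import *
for n,box in (("top",(160,178,240,255)),("scene",(265,140,355,205))):
    d=np.load(n+"0.npz"); P=cloud(d); a,b,c,e=box; q=P[b:e,a:c]
    # disc: points z 50..62, robust circle via hull fit
    m=(q[...,2]>50)&(q[...,2]<62); pts=q[m][:,:2].astype(np.float32)
    hull=cv2.convexHull(pts); print(n,"disc hull ellipse",cv2.fitEllipse(hull), cv2.minEnclosingCircle(pts))
    dc=np.array(cv2.minEnclosingCircle(pts)[0])
    m=(q[...,2]>93)&(q[...,2]<106)&(np.hypot(q[...,0]-dc[0],q[...,1]-dc[1])<40); p=q[m]; print("hub",m.sum(),cv2.fitEllipse(cv2.convexHull(p[:,:2].astype(np.float32))),cv2.minEnclosingCircle(p[:,:2].astype(np.float32)),p.mean(0),np.median(p[:,2]))
for f,n in (("t","top"),("s","scene")):
    A=cv2.imread(f"pics/{n}_c0.png");B=cv2.imread(f"pics/{n}_c1.png");h=max(A.shape[0],B.shape[0])
    C=np.zeros((h,A.shape[1]+B.shape[1],3),np.uint8);C[:A.shape[0],:A.shape[1]]=A;C[:B.shape[0],A.shape[1]:]=B
    s=min(1,800/C.shape[1]); cv2.imwrite(f"pics/{n}_c.png",cv2.resize(C,None,fx=s,fy=s))
```

```text
top disc hull ellipse ((548.6775512695312, 193.99258422851562), (208.47117614746094, 208.77833557128906), 113.81835174560547) ((548.5403442382812, 194.07965087890625), 104.95887756347656)
hub 197 ((548.7847290039062, 193.3057098388672), (55.31466293334961, 55.703433990478516), 142.40492248535156) ((548.8162231445312, 193.1344451904297), 28.56989860534668) [548.65601696 192.98928363  98.63024279] 98.69341199245271
scene disc hull ellipse ((550.0428466796875, 191.90280151367188), (208.3745880126953, 212.26817321777344), 45.928958892822266) ((550.4459228515625, 192.82357788085938), 107.61842346191406)
hub 224 ((550.0515747070312, 192.19764709472656), (56.77947235107422, 59.34959030151367), 41.92751693725586) ((549.5198364257812, 192.2183837890625), 30.337831497192383) [551.88614588 190.42757498  99.12946126] 99.57105242517449
```

View pics/top_c.png

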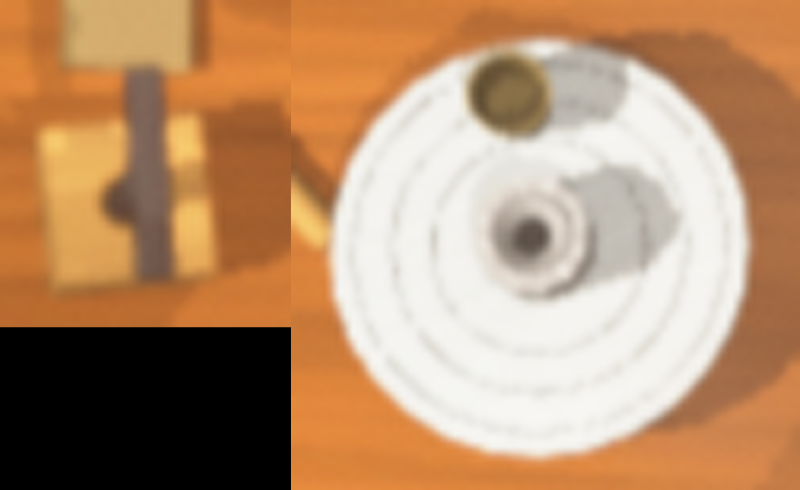

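View pics/scene_c.png

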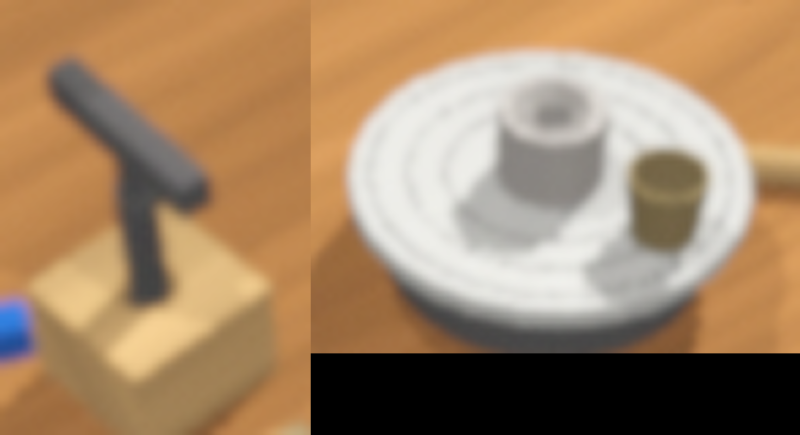

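Run:
```python
from h import *
for n,box in (("top",(285,185,325,230)),("scene",(190,185,225,222))):
    d=np.load(n+"0.npz"); P=cloud(d); a,b,c,e=box; q=P[b:e,a:c]; z=q[...,2]
    m=(z>136)&(z<150)&(abs(q[...,1]+140)<20); p=q[m]; r=cv2.minAreaRect(p[:,:2].astype(np.float32)); print(n,m.sum(),r,p.mean(0))
    A=np.c_[p[:,:2]-p[:,:2].mean(0),np.ones(len(p))]; print("plane",np.linalg.lstsq(A,p[:,2],rcond=None)[0])
    vx,vy,_,_=cv2.fitLine(p[:,:2].astype(np.float32),cv2.DIST_HUBER,0,.01,.01).ravel(); print("yaw",np.degrees(np.arctan2(vy,vx)))
    for lo,hi in((85,95),(70,80),(60,68)):
        m=(z>lo)&(z<hi)&(abs(q[...,1]+140)<20); print(lo,q[m].mean(0) if m.any() else None, m.sum())
```

```text
top 154 ((569.5752563476562, -138.9065399169922), (89.9310531616211, 16.509225845336914), 2.8329172134399414) [ 568.83103398 -138.68544929  142.14146206]
plane [ 9.63397756e-03 -2.62288026e-02  1.42141462e+02]
yaw 3.8220773
85 [ 564.62424647 -132.41844871   90.66744945] 2
70 [ 562.19404848 -134.24807855   72.41373302] 2
60 [ 568.02459446 -130.29607865   63.76589233] 1
scene 219 ((571.4801025390625, -141.1354217529297), (91.11427307128906, 17.458404541015625), 2.8198087215423584) [ 574.08760341 -141.95631527  142.97013137]
plane [-2.41998060e-02  1.64417242e-01  1.42970131e+02]
yaw 4.7397895
85 [ 576.2645635  -141.39594246   92.62242413] 6
70 None 0
60 None 0
```

send_rows(deltas=[95,10,-7,-40,-7,95,50,-33,-40,-14,95,90,-60,-40,-21,95,130,-87,-40,-28,95,170,-114,-40,-35,95,210,-140,-40,-42,95,250,-167,-40,-49,95,290,-194,-40,-56,95,330,-220,-40,-63,95,360,-240,-40,-70])

```text
t: 0.93
eef_pos: [416.9, -312.6, 254.6]
eef_rot: [0.737, 0.676, -0.0, -0.0]
force: [0.1, -0.7, -0.5]
gripper_width: 95.2
```

send_rows(deltas=[95,20,15,0,-7,95,40,30,0,-14,95,60,45,0,-21,95,80,60,0,-28,95,100,75,0,-35,95,120,90,0,-42,95,140,100,0,-49,95,140,100,0,-56,95,140,100,0,-63,95,140,100,0,-70])

```text
t: 1.77
eef_pos: [528.5, -183.6, 254.3]
eef_rot: [0.215, 0.977, 0.0, -0.0]
force: [0.0, 0.2, 0.9]
gripper_width: 95.0
```

```bash
cat >> h.py <<'E'
from scipy.spatial.transform import Rotation as Rn
def to(s,p,yaw):
    R=Rn.from_quat(s["eef_rot"]).as_matrix(); d=R.T@(np.array(p)-s["eef_pos"]); y=np.degrees(np.arctan2(R[1,0],R[0,0]))
    return np.round(d,1), "yaw",round(y,2),"twist",round(((y-yaw)+180)%360-180,2),"tilt",np.round(R[:,2],4)
E
python3 - <<'E'
from station import sensors
from h import *
s=sensors.observe();print(s["t"],s["eef_pos"],s["joint_pos"],to(s,(570,-139.5,214),183.8))
E
```

```text
1.7667 [ 528.45868354 -183.61852587  254.25859833] [-4.52417004e-01  3.58615755e-01  1.66921269e+00 -1.41266435e-04
  1.11447373e+00 -1.58989061e+00] (array([-19.2,  57.5,  40.2]), 'yaw', np.float64(155.18), 'twist', np.float64(-28.62), 'tilt', array([-7.e-04,  2.e-04, -1.e+00]))
```

send_rows(deltas=[95,-5,14,10,-7,95,-10,28,20,-14,95,-15,43,40,-21,95,-19.2,57.5,60,-28.6,95,-19.2,57.5,74,-28.6,95,-19.2,57.5,74,-28.6,95,-19.2,57.5,74,-28.6])

```text
t: 2.35
eef_pos: [570.0, -140.3, 180.2]
eef_rot: [-0.029, 1.0, 0.0, -0.001]
force: [-0.4, 0.6, 0.5]
gripper_width: 94.7
```

Run:
```python
from station import sensors,vision
from h import *
s=sensors.observe();print(s["t"],s["eef_pos"],s["joint_pos"],to(s,(570,-139.5,116),183.8))
d=vision.get_image("scene"); cv2.imwrite("pics/s1.png",cv2.resize(d["image"][120:280,140:290],None,fx=4,fy=4,interpolation=cv2.INTER_CUBIC)[:600,:800])
```

```text
2.35 [ 569.97473324 -140.25492346  180.19622706] [-3.53728314e-01  4.74332794e-01  1.69333646e+00 -1.48783543e-04
  9.75615059e-01 -1.98238247e+00] (array([-0.2,  0.7, 64.2]), 'yaw', np.float64(-176.68), 'twist', np.float64(-0.48), 'tilt', array([-1.6e-03,  5.0e-04, -1.0e+00]))
```

View pics/s1.png

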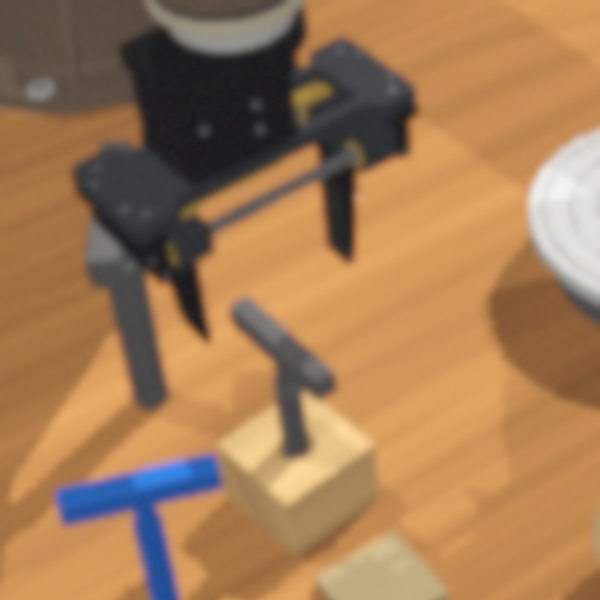

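send_rows(deltas=[95,0,0.5,20,-0.5,95,0,0.5,40,-0.5,95,0,0.5,55,-0.5,95,0,0.5,64,-0.5,95,0,0.5,64,-0.5,95,0,0.5,64,-0.5])

```text
t: 2.9
eef_pos: [570.5, -140.3, 117.5]
eef_rot: [-0.033, 0.999, -0.0, 0.0]
force: [0.5, -0.6, -0.4]
gripper_width: 95.0
```

send_rows(deltas=[60,0,0,0,0,40,0,0,0,0,25,0,0,0,0,18,0,0,0,0,10,0,0,0,0,10,0,0,0,0,10,0,0,0,0,10,0,0,0,0,10,0,0,0,0,10,0,0,0,0])

```text
t: 3.73
eef_pos: [570.2, -139.9, 116.6]
eef_rot: [-0.034, 0.999, -0.0, -0.0]
force: [0.0, -0.1, 0.4]
gripper_width: 33.8
```

send_rows(deltas=[0,0,0,0,0,0,0,0,0,0,0,0,0,0,0,0,0,0,0,0,0,0,0,0,0,0,0,0,0,0])

```text
t: 4.23
eef_pos: [570.2, -139.7, 116.6]
eef_rot: [-0.034, 0.999, 0.0, -0.0]
force: [-0.5, 1.0, 0.1]
gripper_width: 16.0
```

send_rows(deltas=[0,0,0,-3,0,0,0,0,-10,0,0,0,0,-20,0,0,0,0,-35,0,0,0,0,-50,0,0,0,0,-70,0,0,0,0,-90,0,0,0,0,-108,0,0,0,0,-114,0,0,0,0,-114,0])

```text
t: 5.07
eef_pos: [570.7, -140.1, 232.6]
eef_rot: [-0.034, 0.999, -0.001, 0.002]
force: [-0.1, -0.2, -4.3]
gripper_width: 16.1
```

Run:
```python
from station import sensors,vision
from h import *
s=sensors.observe();print(s["t"],s["eef_pos"],s["force"],s["wrist_torque"],s["gripper_width"],s["joint_pos"],to(s,(549.4,192.9,235),183.8))
d=vision.get_image("scene"); np.savez("s2.npz",**d);cv2.imwrite("pics/s2.png",cv2.resize(d["image"][100:250,140:290],None,fx=4,fy=4,interpolation=cv2.INTER_CUBIC)[:600,:800])
```

```text
5.0667 [ 570.65680766 -140.06054177  232.62634907] [-0.07143451 -0.16160906 -4.34878142] [ 0.10668208 -0.16642916 -0.02520757] 16.098093287693295 [-3.53006575e-01  4.18602145e-01  1.63313179e+00 -1.50781143e-04
  1.08644678e+00 -1.99127977e+00] (array([ -1.3, 333.6,  -2.9]), 'yaw', np.float64(-176.13), 'twist', np.float64(0.07), 'tilt', array([ 0.0032, -0.0013, -1.    ]))
```

View pics/s2.png

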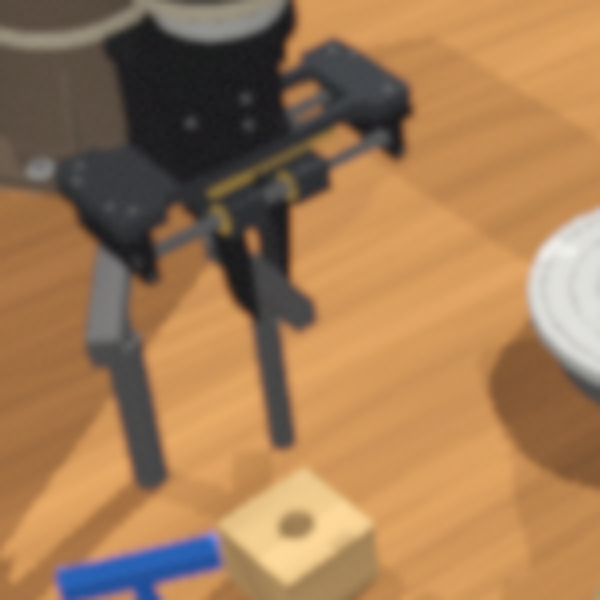

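send_rows(deltas=[0,0,15,0,0,0,0,45,0,0,0,0,80,0,0,0,0,115,0,0,0,0,150,0,0,0,-1,185,0,0,0,-1,220,0,0,0,-1,255,0,0,0,-1,290,0,0,0,-1.3,315,0,0])

```text
t: 5.95
eef_pos: [548.8, 177.6, 229.3]
eef_rot: [-0.034, 0.999, 0.0, -0.001]
force: [0.8, 0.1, -3.1]
gripper_width: 15.9
```

send_rows(deltas=[0,0,9,0,0,0,0,15,0,0,0,0,18,0,0,0,0,18,0,0,0,0,18,0,0,0,0,18,0,0])

```text
t: 6.45
eef_pos: [549.2, 191.4, 230.5]
eef_rot: [-0.033, 0.999, -0.0, -0.0]
force: [0.9, 0.1, -3.3]
gripper_width: 15.9
```

Run:
```python
from station import sensors,vision
from h import *
s=sensors.observe();print(s["t"],s["eef_pos"],s["force"],s["wrist_torque"],s["gripper_width"],s["joint_pos"],to(s,(549.4,192.9,235),183.8))
for n in ("scene","top"):
    d=vision.get_image(n); np.savez(n+"3.npz",**d)
    a,b=(245,90) if n=="scene" else (150,150)
    cv2.imwrite(f"pics/{n}3.png",cv2.resize(d["image"][b:b+110,a:a+110],None,fx=5,fy=5,interpolation=cv2.INTER_CUBIC))
```

```text
6.45 [549.21814156 191.40132323 230.51727936] [ 0.93983983  0.11890746 -3.28701773] [ 0.04499461 -0.13459691 -0.04877401] 15.880631556796386 [ 2.21911484e-01  4.13384342e-01  1.64809201e+00 -3.00596970e-04
  1.08027963e+00 -1.41497170e+00] (array([-0.3,  1.5, -4.5]), 'yaw', np.float64(-176.21), 'twist', np.float64(-0.01), 'tilt', array([-1.e-04, -3.e-04, -1.e+00]))
```

View pics/scene3.png

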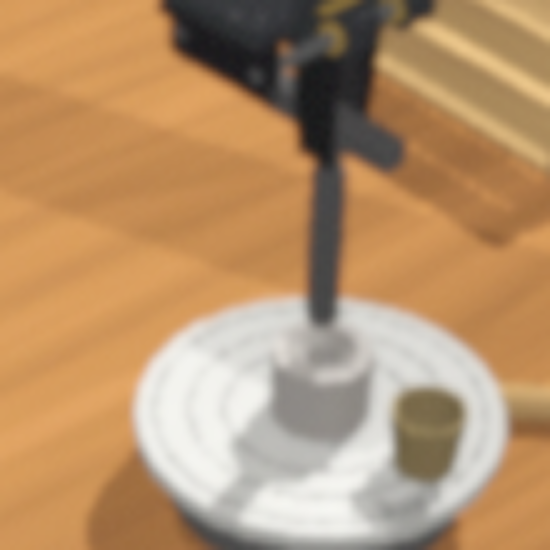

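View pics/top3.png

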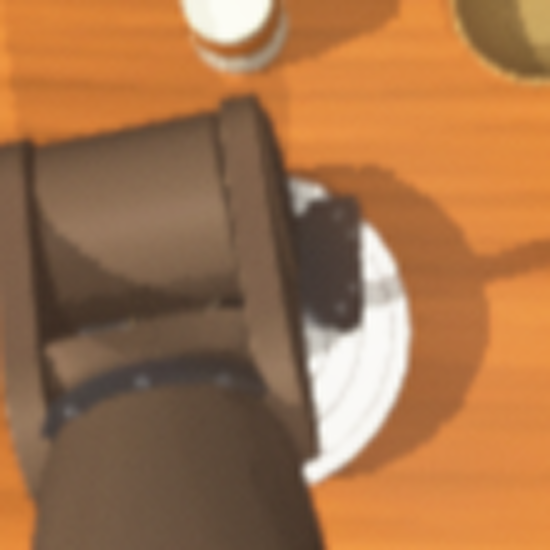

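Run:
```python
from h import *
d=np.load("scene3.npz"); im=d["image"].astype(int); P=cloud(d)
e=np.array([549.22,191.4,230.5]); z0=e[2]+19 # bar centre
print("pred bar,neck98,tip",proj(d,[[e[0],e[1],z0],[e[0],e[1],z0-29],[e[0],e[1],z0-127],[549.4,192.9,100]]))
d0=np.load("scene0.npz")
for v in range(122,158,3):
    row=im[v,295:325]; g=row.sum(1); sel=np.where((g<260))[0]
    # subpixel: weights of darkness
    w=np.clip(330-g,0,None); 
    print(v,sel.min()+295 if len(sel) else None, sel.max()+295 if len(sel) else None,"zmap pts",np.round(P[v,295+sel].mean(0),0) if len(sel) else "")
```

```text
pred bar,neck98,tip [[311.46369414 113.91909606]
 [310.8755432  123.43384973]
 [309.02697349 153.33890344]
 [309.0796708  159.57683564]]
122 308 324 zmap pts [576. 184. 242.]
125 308 312 zmap pts [553. 185. 221.]
128 308 312 zmap pts [553. 186. 211.]
131 308 312 zmap pts [555. 184. 203.]
134 308 312 zmap pts [556. 185. 194.]
137 308 312 zmap pts [556. 185. 184.]
140 307 311 zmap pts [554. 184. 174.]
143 307 311 zmap pts [554. 185. 163.]
146 307 311 zmap pts [555. 184. 154.]
149 308 311 zmap pts [556. 186. 144.]
152 308 310 zmap pts [554. 187. 132.]
155 None None zmap pts
```

send_rows(deltas=[0,0,1.5,5,0,0,0,1.5,12,0,0,0,1.5,18,0,0,0,1.5,21,0,0,0,1.5,21,0,0,0,1.5,21,0,0,0,1.5,21,0])

```text
t: 7.13
eef_pos: [549.0, 194.0, 209.7]
eef_rot: [-0.034, 0.999, -0.0, 0.0]
force: [0.2, 0.0, -4.0]
gripper_width: 16.0
```

Run:
```python
from station import sensors,vision
from h import *
s=sensors.observe();print(s["t"],s["eef_pos"],s["force"],s["wrist_torque"],to(s,(549.4,192.9,182.6),183.8))
d=vision.get_image("scene"); cv2.imwrite(f"pics/s4.png",cv2.resize(d["image"][120:190,275:345],None,fx=8,fy=8,interpolation=cv2.INTER_CUBIC))
```

```text
7.1333 [549.0442244  194.01971223 209.71819395] [ 1.66000100e-01  1.37812411e-03 -3.99140716e+00] [ 0.06665774 -0.21751605  0.02334994] (array([-0.3, -1.1, 27.1]), 'yaw', np.float64(-176.12), 'twist', np.float64(0.08), 'tilt', array([ 3.e-04, -0.e+00, -1.e+00]))
```

View pics/s4.png

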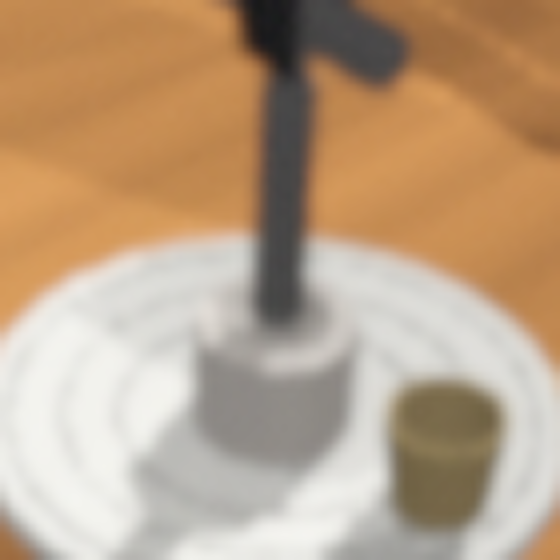

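send_rows(deltas=[0,0,-0.8,0,0,0,0,-0.8,1,0,0,0,-0.8,2,0,0,0,-0.8,3,0,0,0,-0.8,4,0,0,0,-0.8,5,0,0,0,-0.8,6,0,0,0,-0.8,7,0,0,0,-0.8,7,0])

```text
t: 7.93
eef_pos: [548.9, 193.1, 202.3]
eef_rot: [-0.034, 0.999, -0.0, -0.0]
force: [-0.2, -0.3, -4.2]
gripper_width: 15.9
```

```bash
cat > o.py <<'E'
from station import sensors
from h import *
s=sensors.observe();print(s["t"],s["eef_pos"].round(2),"F",s["force"].round(2),"T",s["wrist_torque"].round(3),to(s,(549.4,192.9,182.6),183.8),s["joint_pos"][5])
E
python3 o.py
```

```text
7.9333 [548.91 193.15 202.33] F [-0.18 -0.32 -4.18] T [ 0.163 -0.171 -0.044] (array([-0.5, -0.3, 19.7]), 'yaw', np.float64(-176.13), 'twist', np.float64(0.07), 'tilt', array([-3.e-04, -2.e-04, -1.e+00])) -1.4134365783062515
```

send_rows(deltas=[0,0,0,1,0,0,0,0,2,0,0,0,0,3,0,0,0,0,4,0,0,0,0,5,0,0,0,0,6,0,0,0,0,7,0,0,0,0,8,0,0,0,0,9,0,0,0,0,9,0])

```text
t: 8.77
eef_pos: [548.9, 193.1, 193.4]
eef_rot: [-0.034, 0.999, -0.0, -0.0]
force: [0.8, 0.2, -4.6]
gripper_width: 15.9
```

```bash
python3 o.py
```

```text
8.7667 [548.95 193.14 193.39] F [ 0.83  0.23 -4.59] T [ 0.133 -0.221  0.031] (array([-0.4, -0.3, 10.8]), 'yaw', np.float64(-176.13), 'twist', np.float64(0.07), 'tilt', array([-2.e-04, -1.e-04, -1.e+00])) -1.4134246114864868
```

send_rows(deltas=[0,0,0,1,0,0,0,0,2,0,0,0,0,3,0,0,0,0,4,0,0,0,0,5,0,0,0,0,6,0,0,0,0,7,0,0,0,0,8,0,0,0,0,9,0,0,0,0,9,0])

```text
t: 9.6
eef_pos: [548.9, 193.2, 184.4]
eef_rot: [-0.034, 0.999, -0.0, -0.0]
force: [0.8, 0.2, -3.8]
gripper_width: 15.8
```

send_rows(deltas=[0,0,0,0.5,0,0,0,0,1,0,0,0,0,1,0])

```text
t: 9.85
eef_pos: [548.9, 193.2, 183.5]
eef_rot: [-0.034, 0.999, -0.0, -0.0]
force: [0.1, 0.8, -3.8]
gripper_width: 15.7
```

```bash
python3 o.py
```

```text
9.85 [548.95 193.18 183.52] F [ 0.06  0.8  -3.78] T [ 0.155 -0.214 -0.016] (array([-0.4, -0.3,  0.9]), 'yaw', np.float64(-176.13), 'twist', np.float64(0.07), 'tilt', array([-1.e-04, -1.e-04, -1.e+00])) -1.413405149218242
```

send_rows(deltas=[0,0,0,0.5,0,0,0,0,0.5,0])

```text
t: 10.02
eef_pos: [549.0, 193.2, 183.0]
eef_rot: [-0.034, 0.999, -0.0, -0.0]
force: [-0.5, -0.5, -2.8]
gripper_width: 15.9
```

send_rows(deltas=[0,0,0,0.5,0,0,0,0,0.5,0])

```text
t: 10.18
eef_pos: [549.0, 193.2, 182.5]
eef_rot: [-0.034, 0.999, -0.0, -0.0]
force: [0.3, -0.2, -3.0]
gripper_width: 15.8
```

send_rows(deltas=[0,0,0,0.5,0,0,0,0,0.5,0])

```text
t: 10.35
eef_pos: [549.0, 193.2, 182.1]
eef_rot: [-0.034, 0.999, -0.0, 0.0]
force: [0.6, -0.2, -3.9]
gripper_width: 15.8
```

send_rows(deltas=[0,0,0,0.4,0,0,0,0,0.4,0])

```text
t: 10.52
eef_pos: [549.0, 193.1, 181.7]
eef_rot: [-0.034, 0.999, -0.0, 0.0]
force: [0.5, 0.7, -3.5]
gripper_width: 16.1
```

send_rows(deltas=[0,0,0,0.4,0,0,0,0,0.4,0])

```text
t: 10.68
eef_pos: [549.0, 193.1, 181.2]
eef_rot: [-0.034, 0.999, -0.0, -0.0]
force: [0.3, 0.2, -3.4]
gripper_width: 15.7
```

send_rows(deltas=[0,0,0,0.4,0,0,0,0,0.4,0])

```text
t: 10.85
eef_pos: [549.0, 193.2, 181.0]
eef_rot: [-0.034, 0.999, -0.0, 0.0]
force: [0.2, 0.6, -1.7]
gripper_width: 16.2
```

send_rows(deltas=[0,0,0,0.4,0,0,0,0,0.4,0])

```text
t: 11.02
eef_pos: [549.1, 193.2, 180.8]
eef_rot: [-0.034, 0.999, 0.0, 0.0]
force: [-0.6, -0.4, 2.3]
gripper_width: 15.8
```

send_rows(deltas=[0,0,0,0.1,2,0,0,0,0.1,4,0,0,0,0.1,6,0,0,0,0.1,6,0,0,0,0.1,6])

```text
t: 11.43
eef_pos: [549.3, 193.2, 180.7]
eef_rot: [0.018, 1.0, 0.0, 0.0]
force: [1.4, 0.8, 2.7]
gripper_width: 16.0
```

```bash
python3 o.py
```

```text
11.4333 [549.26 193.23 180.75] F [1.38 0.8  2.67] T [ 0.202 -0.349 -0.061] (array([-0.1, -0.3, -1.9]), 'yaw', np.float64(177.93), 'twist', np.float64(-5.87), 'tilt', array([ 1.e-03,  1.e-04, -1.e+00])) -1.3097756304507924
```

send_rows(deltas=[0,0,0,0,2,0,0,0,0,4,0,0,0,0,6,0,0,0,0,6])

```text
t: 11.77
eef_pos: [549.3, 193.3, 180.7]
eef_rot: [0.071, 0.997, 0.0, 0.001]
force: [0.8, 1.0, 2.5]
gripper_width: 15.8
```

send_rows(deltas=[0,0,0,0,2,0,0,0,0,4,0,0,0,0,6,0,0,0,0,6])

```text
t: 12.1
eef_pos: [549.3, 193.3, 180.7]
eef_rot: [0.123, 0.992, 0.0, 0.0]
force: [1.3, 1.9, 3.4]
gripper_width: 15.9
```

```bash
python3 o.py
```

```text
12.1 [549.27 193.32 180.7 ] F [1.25 1.92 3.38] T [ 0.469 -0.412 -0.016] (array([-0.2, -0.4, -1.9]), 'yaw', np.float64(165.89), 'twist', np.float64(-17.91), 'tilt', array([ 9.e-04,  3.e-04, -1.e+00])) -1.0995881081347598
```

send_rows(deltas=[0,0,0,0,2,0,0,0,0,4,0,0,0,0,6,0,0,0,0,6])

```text
t: 12.43
eef_pos: [549.2, 193.3, 180.7]
eef_rot: [0.174, 0.985, 0.0, 0.0]
force: [0.9, 1.2, 3.6]
gripper_width: 15.9
```

send_rows(deltas=[0,0,0,0,2,0,0,0,0,4,0,0,0,0,6,0,0,0,0,6])

```text
t: 12.77
eef_pos: [549.2, 193.3, 180.7]
eef_rot: [0.225, 0.974, 0.0, 0.0]
force: [1.1, 1.9, 2.5]
gripper_width: 15.7
```

```bash
python3 o.py
```

```text
12.7667 [549.23 193.32 180.65] F [1.06 1.86 2.47] T [ 0.515 -0.449  0.037] (array([-0.3, -0.3, -1.9]), 'yaw', np.float64(153.94), 'twist', np.float64(-29.86), 'tilt', array([ 8.e-04,  3.e-04, -1.e+00])) -0.8910349238304035
```

send_rows(deltas=[0,0,0,0,2,0,0,0,0,4,0,0,0,0,6,0,0,0,0,6])

```text
t: 13.1
eef_pos: [549.2, 193.3, 180.6]
eef_rot: [0.276, 0.961, 0.0, 0.0]
force: [1.0, 2.1, 2.7]
gripper_width: 15.7
```

send_rows(deltas=[0,0,0,0,2,0,0,0,0,4,0,0,0,0,6,0,0,0,0,6])

```text
t: 13.43
eef_pos: [549.2, 193.3, 180.6]
eef_rot: [0.326, 0.945, 0.0, 0.0]
force: [0.6, 1.9, 3.3]
gripper_width: 15.8
```

```bash
python3 o.py
```

```text
13.4333 [549.21 193.28 180.58] F [0.64 1.91 3.27] T [ 0.593 -0.58   0.03 ] (array([-0.4, -0.2, -2. ]), 'yaw', np.float64(141.96), 'twist', np.float64(-41.84), 'tilt', array([ 7.e-04,  2.e-04, -1.e+00])) -0.6819947914447627
```

send_rows(deltas=[0,0,0,0,2,0,0,0,0,4,0,0,0,0,6,0,0,0,0,6])

```text
t: 13.77
eef_pos: [549.2, 193.2, 180.6]
eef_rot: [0.375, 0.927, 0.0, 0.0]
force: [1.9, 1.2, 4.1]
gripper_width: 16.1
```

send_rows(deltas=[0,0,0,0,2,0,0,0,0,4,0,0,0,0,6,0,0,0,0,6])

```text
t: 14.1
eef_pos: [548.8, 193.2, 180.0]
eef_rot: [0.423, 0.906, -0.0, -0.0]
force: [1.7, 2.7, -1.5]
gripper_width: 15.9
```

```bash
python3 o.py
```

```text
14.1 [548.77 193.21 179.95] F [ 1.75  2.72 -1.53] T [ 0.84  -0.673  0.011] (array([-0.6,  0.3, -2.6]), 'yaw', np.float64(129.97), 'twist', np.float64(-53.83), 'tilt', array([-8.e-04,  0.e+00, -1.e+00])) -0.47272203688919345
```

Force fell and z dropped, so the hex has started to enter. I'll lower gently at this angle.

send_rows(deltas=[0,0,0,0.4,0,0,0,0,0.8,0,0,0,0,0.8,0])

```text
t: 14.35
eef_pos: [548.8, 193.2, 179.2]
eef_rot: [0.423, 0.906, -0.0, -0.0]
force: [2.0, 3.1, -2.2]
gripper_width: 15.7
```

```bash
python3 o.py
```

```text
14.35 [548.81 193.19 179.24] F [ 2.04  3.06 -2.22] T [ 0.883 -0.656  0.04 ] (array([-0.6,  0.3, -3.4]), 'yaw', np.float64(129.97), 'twist', np.float64(-53.83), 'tilt', array([-6.e-04, -1.e-04, -1.e+00])) -0.4726873432161864
```

send_rows(deltas=[0,0.1,0.3,0.4,1,0,0.1,0.3,0.8,2,0,0.1,0.3,1.2,2,0,0.1,0.3,1.6,2,0,0.1,0.3,2,2,0,0.1,0.3,2,2])

```text
t: 14.85
eef_pos: [549.1, 193.4, 177.5]
eef_rot: [0.439, 0.898, -0.0, -0.0]
force: [1.3, 3.2, -1.5]
gripper_width: 15.6
```

```bash
python3 o.py
```

```text
14.85 [549.07 193.41 177.52] F [ 1.3   3.18 -1.53] T [ 0.828 -0.525  0.008] (array([-0.6, -0.1, -5.1]), 'yaw', np.float64(127.88), 'twist', np.float64(-55.92), 'tilt', array([-1.e-04, -1.e-04, -1.e+00])) -0.43586007395244925
```

send_rows(deltas=[0,0.2,0.3,0.5,1,0,0.2,0.3,1,1,0,0.2,0.3,1.5,1,0,0.2,0.3,2,1,0,0.2,0.3,2.5,1,0,0.2,0.3,3,1,0,0.2,0.3,3.5,1,0,0.2,0.3,3.5,1])

```text
t: 15.52
eef_pos: [549.2, 193.8, 174.0]
eef_rot: [0.447, 0.894, -0.0, -0.0]
force: [0.2, 2.6, -2.2]
gripper_width: 15.6
```

```bash
python3 o.py
```

```text
15.5167 [549.23 193.78 173.95] F [ 0.2   2.56 -2.2 ] T [ 0.776 -0.433  0.03 ] (array([-0.8, -0.4, -8.6]), 'yaw', np.float64(126.87), 'twist', np.float64(-56.93), 'tilt', array([-2.e-04, -1.e-04, -1.e+00])) -0.41765594933848393
```

send_rows(deltas=[0,0.2,0.2,0.5,0,0,0.2,0.2,1,0,0,0.2,0.2,1.5,0,0,0.2,0.2,2,0,0,0.2,0.2,2.5,0,0,0.2,0.2,3,0,0,0.2,0.2,3.5,0,0,0.2,0.2,4,0,0,0.2,0.2,4.5,0,0,0.2,0.2,4.5,0])

```text
t: 16.35
eef_pos: [549.3, 194.0, 169.5]
eef_rot: [0.447, 0.894, -0.0, 0.0]
force: [0.1, 3.1, -2.4]
gripper_width: 16.1
```

```bash
python3 o.py
```

```text
16.35 [549.29 194.03 169.49] F [ 0.08  3.07 -2.37] T [ 0.606 -0.326 -0.028] (array([ -1. ,  -0.6, -13.1]), 'yaw', np.float64(126.87), 'twist', np.float64(-56.93), 'tilt', array([-1.e-04, -1.e-04, -1.e+00])) -0.41719782620634416
```

send_rows(deltas=[0,0,0,0.4,0,0,0,0,0.8,0,0,0,0,1.2,0,0,0,0,1.6,0,0,0,0,1.6,0])

```text
t: 16.77
eef_pos: [549.3, 194.0, 167.9]
eef_rot: [0.447, 0.894, -0.0, 0.0]
force: [1.2, 1.7, -2.3]
gripper_width: 15.6
```

send_rows(deltas=[0,0,0,0.4,0,0,0,0,0.4,0])

```text
t: 16.93
eef_pos: [549.3, 194.1, 167.6]
eef_rot: [0.447, 0.894, -0.0, 0.0]
force: [0.6, 1.9, -2.3]
gripper_width: 15.8
```

send_rows(deltas=[0,0,0,0.4,0,0,0,0,0.4,0])

```text
t: 17.1
eef_pos: [549.3, 194.0, 167.1]
eef_rot: [0.447, 0.894, -0.0, 0.0]
force: [0.8, 2.7, -2.8]
gripper_width: 16.2
```

```bash
python3 o.py
```

```text
17.1 [549.32 194.05 167.15] F [ 0.84  2.67 -2.76] T [ 0.624 -0.28  -0.047] (array([ -1. ,  -0.6, -15.5]), 'yaw', np.float64(126.87), 'twist', np.float64(-56.93), 'tilt', array([ 0.e+00, -1.e-04, -1.e+00])) -0.4171819415192464
```

send_rows(deltas=[0,0,0,0.4,0,0,0,0,0.4,2,0,0,0,0.4,4,0,0,0,0.4,6,0,0,0,0.4,8,0,0,0,0.4,10,0,0,0,0.4,12,0,0,0,0.4,14,0,0,0,0.4,14,0,0,0,0.4,14])

```text
t: 17.93
eef_pos: [549.5, 194.1, 167.1]
eef_rot: [0.552, 0.834, 0.0, 0.0]
force: [0.4, 3.2, 1.2]
gripper_width: 16.0
```

```bash
python3 o.py
```

```text
17.9333 [549.45 194.13 167.11] F [0.4  3.19 1.24] T [ 0.698 -0.14   0.053] (array([ -1.1,  -0.5, -15.5]), 'yaw', np.float64(112.93), 'twist', np.float64(-70.87), 'tilt', array([ 6.e-04,  1.e-04, -1.e+00])) -0.1738856822936902
```

send_rows(deltas=[0,0,0,-0.2,2,0,0,0,-0.2,4,0,0,0,-0.2,6,0,0,0,-0.2,8,0,0,0,-0.2,8,0,0,0,-0.2,8])

```text
t: 18.43
eef_pos: [549.4, 194.1, 167.1]
eef_rot: [0.609, 0.793, 0.0, 0.0]
force: [-0.9, 2.6, 1.6]
gripper_width: 15.7
```

```bash
python3 o.py
```

```text
18.4333 [549.42 194.11 167.12] F [-0.85  2.65  1.57] T [ 0.789 -0.275  0.001] (array([ -1.2,  -0.3, -15.5]), 'yaw', np.float64(104.97), 'twist', np.float64(-78.83), 'tilt', array([ 4.e-04,  1.e-04, -1.e+00])) -0.03502014536220768
```

send_rows(deltas=[0,0,0,0,2,0,0,0,0,4,0,0,0,0,6])

```text
t: 18.68
eef_pos: [549.4, 194.1, 167.1]
eef_rot: [0.65, 0.76, 0.0, 0.0]
force: [0.6, 2.6, 1.2]
gripper_width: 15.7
```

```bash
python3 o.py
```

```text
18.6833 [549.39 194.12 167.09] F [0.55 2.64 1.2 ] T [ 0.824 -0.239  0.111] (array([ -1.2,  -0.2, -15.5]), 'yaw', np.float64(98.89), 'twist', np.float64(-84.91), 'tilt', array([ 3.e-04,  0.e+00, -1.e+00])) 0.07122487965487917
```

send_rows(deltas=[0,0,0,0,1.5,0,0,0,0,3])

```text
t: 18.85
eef_pos: [549.4, 194.1, 167.1]
eef_rot: [0.67, 0.743, 0.0, 0.0]
force: [0.4, 3.0, 0.2]
gripper_width: 15.8
```

```bash
python3 o.py
```

```text
18.85 [549.43 194.15 167.14] F [0.38 3.   0.23] T [ 0.827 -0.267  0.078] (array([ -1.2,  -0.2, -15.5]), 'yaw', np.float64(95.9), 'twist', np.float64(-87.9), 'tilt', array([ 4.e-04,  1.e-04, -1.e+00])) 0.12328492938604896
```

send_rows(deltas=[0,0,0,0,1,0,0,0,0,2])

```text
t: 19.02
eef_pos: [549.4, 194.1, 167.1]
eef_rot: [0.683, 0.731, 0.0, 0.0]
force: [0.4, 4.1, 1.6]
gripper_width: 15.8
```

```bash
python3 o.py
```

```text
19.0167 [549.39 194.12 167.1 ] F [0.38 4.07 1.57] T [ 0.806 -0.295  0.079] (array([ -1.2,  -0.1, -15.5]), 'yaw', np.float64(93.88), 'twist', np.float64(-89.92), 'tilt', array([ 3.e-04,  1.e-04, -1.e+00])) 0.15859508572980904
```

send_rows(deltas=[0,0,0,0,1,0,0,0,0,2])

```text
t: 19.18
eef_pos: [549.4, 194.1, 167.1]
eef_rot: [0.696, 0.718, 0.0, 0.0]
force: [0.6, 3.9, 2.0]
gripper_width: 15.6
```

```bash
python3 o.py
```

```text
19.1833 [549.39 194.12 167.08] F [0.56 3.85 1.98] T [ 0.907 -0.306  0.091] (array([ -1.2,  -0. , -15.5]), 'yaw', np.float64(91.82), 'twist', np.float64(-91.98), 'tilt', array([ 3.e-04,  1.e-04, -1.e+00])) 0.19450002707974653
```

send_rows(deltas=[0,0,0,0,1,0,0,0,0,2])

```text
t: 19.35
eef_pos: [549.4, 194.1, 167.1]
eef_rot: [0.708, 0.706, 0.0, 0.0]
force: [1.4, 3.6, 2.3]
gripper_width: 15.6
```

```bash
python3 o.py
```

```text
19.35 [549.42 194.09 167.1 ] F [1.36 3.62 2.29] T [ 0.855 -0.336  0.075] (array([ -1.2,  -0. , -15.5]), 'yaw', np.float64(89.79), 'twist', np.float64(-94.01), 'tilt', array([ 4.e-04,  0.e+00, -1.e+00])) 0.22996907562311128
```

send_rows(deltas=[0,0,0,0,1,0,0,0,0,2])

```text
t: 19.52
eef_pos: [549.4, 194.1, 167.1]
eef_rot: [0.721, 0.693, 0.0, 0.0]
force: [1.2, 3.4, 2.6]
gripper_width: 15.7
```

```bash
python3 o.py
```

```text
19.5167 [549.42 194.08 167.11] F [1.19 3.42 2.57] T [ 0.926 -0.35   0.037] (array([ -1.2,   0. , -15.5]), 'yaw', np.float64(87.78), 'twist', np.float64(-96.02), 'tilt', array([ 4.e-04, -0.e+00, -1.e+00])) 0.26508946810093126
```

send_rows(deltas=[0,0,0,0,1,0,0,0,0,2])

```text
t: 19.68
eef_pos: [549.4, 194.1, 167.1]
eef_rot: [0.733, 0.681, 0.0, 0.0]
force: [1.1, 3.5, 3.4]
gripper_width: 16.0
```

```bash
python3 o.py
```

```text
19.6833 [549.39 194.08 167.07] F [1.15 3.55 3.39] T [ 0.923 -0.33   0.098] (array([ -1.2,   0.1, -15.5]), 'yaw', np.float64(85.77), 'twist', np.float64(-98.03), 'tilt', array([ 3.e-04, -0.e+00, -1.e+00])) 0.30008324453715957
```

send_rows(deltas=[0,0,0,0,1,0,0,0,0,2])

```text
t: 19.85
eef_pos: [549.4, 194.1, 167.1]
eef_rot: [0.744, 0.668, 0.0, 0.0]
force: [1.5, 2.9, 3.7]
gripper_width: 15.6
```

```bash
python3 o.py
```

```text
19.85 [549.42 194.08 167.11] F [1.5  2.86 3.73] T [ 0.907 -0.453  0.103] (array([ -1.2,   0.1, -15.5]), 'yaw', np.float64(83.77), 'twist', np.float64(-100.03), 'tilt', array([ 4.e-04, -0.e+00, -1.e+00])) 0.33504168174671506
```

send_rows(deltas=[0,0,0,0,1,0,0,0,0,2])

```text
t: 20.02
eef_pos: [549.4, 194.0, 167.1]
eef_rot: [0.756, 0.655, 0.0, 0.0]
force: [1.3, 3.4, 3.2]
gripper_width: 15.9
```

```bash
python3 o.py
```

```text
20.0167 [549.4  194.04 167.08] F [1.32 3.39 3.16] T [ 0.858 -0.369  0.1  ] (array([ -1.1,   0.2, -15.5]), 'yaw', np.float64(81.77), 'twist', np.float64(-102.03), 'tilt', array([ 3.e-04, -0.e+00, -1.e+00])) 0.3699122962087054
```

send_rows(deltas=[0,0,0,-0.2,1,0,0,0,-0.2,2])

```text
t: 20.18
eef_pos: [549.3, 194.0, 167.1]
eef_rot: [0.767, 0.641, -0.0, 0.0]
force: [1.2, 3.0, 0.8]
gripper_width: 15.8
```

```bash
python3 o.py
```

```text
20.1833 [549.33 194.02 167.09] F [1.2  3.01 0.82] T [ 0.897 -0.52   0.08 ] (array([ -1.1,   0.3, -15.5]), 'yaw', np.float64(79.77), 'twist', np.float64(-104.03), 'tilt', array([ 0.e+00, -2.e-04, -1.e+00])) 0.4048451132095347
```

send_rows(deltas=[0,0,0,0,1,0,0,0,0,2])

```text
t: 20.35
eef_pos: [549.3, 194.0, 167.1]
eef_rot: [0.778, 0.628, -0.0, 0.0]
force: [1.3, 3.4, 1.4]
gripper_width: 15.7
```

```bash
python3 o.py
```

```text
20.35 [549.34 194.   167.11] F [1.32 3.4  1.37] T [ 0.786 -0.544  0.135] (array([ -1.1,   0.3, -15.5]), 'yaw', np.float64(77.77), 'twist', np.float64(-106.03), 'tilt', array([ 0.e+00, -2.e-04, -1.e+00])) 0.4397974140494739
```

send_rows(deltas=[0,0,0,0,0.7,0,0,0,0,1.5])

```text
t: 20.52
eef_pos: [549.3, 194.0, 167.1]
eef_rot: [0.786, 0.618, -0.0, 0.0]
force: [1.5, 3.8, 0.8]
gripper_width: 15.4
```

```bash
python3 o.py
```

```text
20.5167 [549.31 194.02 167.11] F [1.54 3.76 0.82] T [ 0.821 -0.606  0.146] (array([ -1.1,   0.3, -15.5]), 'yaw', np.float64(76.3), 'twist', np.float64(-107.5), 'tilt', array([-0.e+00, -2.e-04, -1.e+00])) 0.4654548434920535
```

send_rows(deltas=[0,0,0,0,0.7,0,0,0,0,1.5])

```text
t: 20.68
eef_pos: [549.3, 194.0, 167.1]
eef_rot: [0.794, 0.607, -0.0, 0.0]
force: [1.9, 3.5, -0.1]
gripper_width: 15.8
```

```bash
python3 o.py
```

```text
20.6833 [549.29 194.01 167.11] F [ 1.86  3.54 -0.07] T [ 0.816 -0.645  0.172] (array([ -1. ,   0.4, -15.5]), 'yaw', np.float64(74.8), 'twist', np.float64(-109.0), 'tilt', array([-1.e-04, -2.e-04, -1.e+00])) 0.4915641280596913
```

send_rows(deltas=[0,0,0,0,0.7,0,0,0,0,1.5])

```text
t: 20.85
eef_pos: [549.2, 194.0, 167.1]
eef_rot: [0.802, 0.597, -0.0, 0.0]
force: [2.5, 3.7, 0.9]
gripper_width: 16.2
```

```bash
python3 o.py
```

```text
20.85 [549.25 194.02 167.11] F [2.45 3.7  0.89] T [ 0.787 -0.566  0.157] (array([ -1. ,   0.5, -15.5]), 'yaw', np.float64(73.31), 'twist', np.float64(-110.49), 'tilt', array([-2.e-04, -2.e-04, -1.e+00])) 0.517732303477476
```

send_rows(deltas=[0,0,0,0,0.7,0,0,0,0,1.5])

```text
t: 21.02
eef_pos: [549.2, 194.0, 167.1]
eef_rot: [0.81, 0.586, -0.0, 0.0]
force: [1.2, 3.1, 0.2]
gripper_width: 15.6
```

```bash
python3 o.py;  python3 - <<'E'
from station import vision
from h import *
d=vision.get_image("scene"); np.savez("s5.npz",**d); cv2.imwrite(f"pics/s5.png",cv2.resize(d["image"][85:185,260:360],None,fx=6,fy=6,interpolation=cv2.INTER_CUBIC))
E
python3 o.py
```

```text
21.0167 [549.23 193.96 167.11] F [1.19 3.1  0.19] T [ 0.765 -0.502  0.387] (array([ -1. ,   0.5, -15.5]), 'yaw', np.float64(71.81), 'twist', np.float64(-111.99), 'tilt', array([-2.e-04, -3.e-04, -1.e+00])) 0.5437897599328162
21.0667 [549.21 194.   167.12] F [1.19 2.57 0.3 ] T [ 0.759 -0.479  0.352] (array([ -1. ,   0.5, -15.5]), 'yaw', np.float64(71.76), 'twist', np.float64(-112.04), 'tilt', array([-2.e-04, -3.e-04, -1.e+00])) 0.5447917382345078
```

View pics/s5.png

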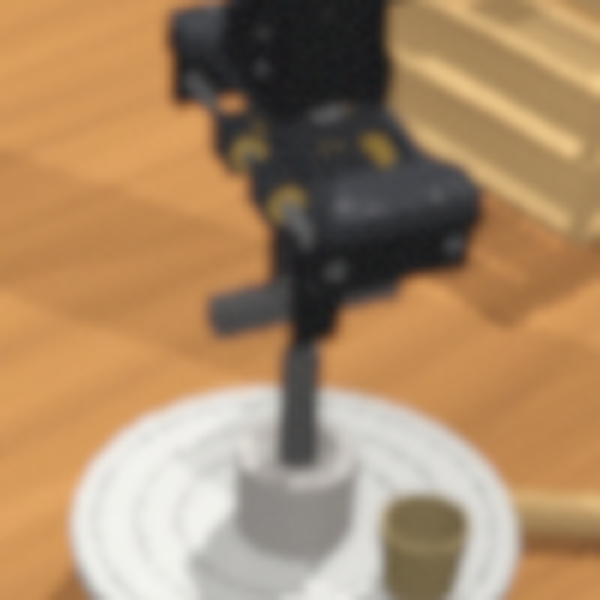

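The picture shows the key upright in the hub with its stem at about (300,410). The reaction torque jumped from 0.16 to 0.39 N m, so the screw is at its hard stop. I'll ease the twist off, hold, and then release.

send_rows(deltas=[0,0,0,0,-0.5,0,0,0,0,-1,0,0,0,0,-1,0,0,0,0,-1])

```text
t: 21.4
eef_pos: [549.3, 194.0, 167.1]
eef_rot: [0.805, 0.594, -0.0, -0.0]
force: [2.1, 3.2, -1.1]
gripper_width: 15.7
```

```bash
python3 o.py
```

```text
21.4 [549.28 194.03 167.13] F [ 2.11  3.18 -1.07] T [ 0.73  -0.58   0.079] (array([ -1. ,   0.4, -15.5]), 'yaw', np.float64(72.87), 'twist', np.float64(-110.93), 'tilt', array([-1.e-04, -1.e-04, -1.e+00])) 0.5252462160032528
```

send_rows(deltas=[18,0,0,0,0,24,0,0,0,0,40,0,0,0,0,50,0,0,0,0,60,0,0,0,0,60,0,0,0,0,60,0,0,0,0,60,0,0,0,0])

```text
t: 22.07
eef_pos: [549.3, 194.0, 167.2]
eef_rot: [0.805, 0.594, -0.0, 0.0]
force: [1.3, 1.4, -0.1]
gripper_width: 57.4
```

```bash
python3 o.py;  python3 - <<'E'
from station import vision
from h import *
d=vision.get_image("scene"); cv2.imwrite(f"pics/s6.png",cv2.resize(d["image"][85:185,260:360],None,fx=6,fy=6,interpolation=cv2.INTER_CUBIC))
E
```

```text
22.0667 [549.28 194.02 167.18] F [ 1.3   1.39 -0.1 ] T [-0.038 -0.023  0.054] (array([ -1. ,   0.4, -15.4]), 'yaw', np.float64(72.87), 'twist', np.float64(-110.93), 'tilt', array([-1.e-04, -1.e-04, -1.e+00])) 0.5252845570355804
```

View pics/s6.png

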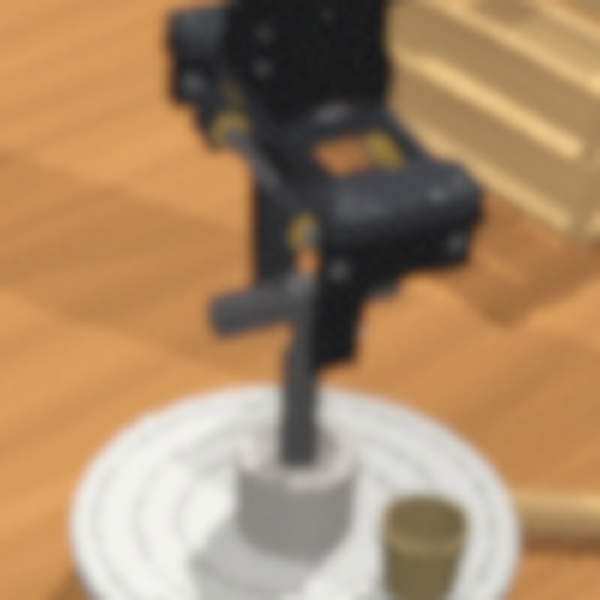

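The key stands free and upright between the open fingers (bar at about (260,305)). I'll rise straight up, then swing aside so I can check it.

send_rows(deltas=[60,0,0,-5,0,60,0,0,-15,0,60,0,0,-30,0,60,0,0,-50,0,60,0,0,-70,0,60,0,0,-90,0,60,0,0,-110,0,60,0,0,-120,0,60,0,0,-120,0,60,0,0,-120,0])

```text
t: 22.95
eef_pos: [549.2, 194.0, 287.2]
eef_rot: [0.805, 0.594, 0.0, 0.0]
force: [-0.1, -0.1, -1.2]
gripper_width: 60.1
```

```bash
python3 o.py;  python3 - <<'E'
from station import vision
from h import *
d=vision.get_image("scene"); np.savez("s7.npz",**d); P=cloud(d)
im=d["image"]; cv2.imwrite("pics/s7.png",im); cv2.imwrite(f"pics/s7c.png",cv2.resize(im[85:185,260:360],None,fx=6,fy=6,interpolation=cv2.INTER_CUBIC))
q=P[100:170,285:340]; m=(q[...,2]>180)&(q[...,2]<205)&(np.hypot(q[...,0]-549,q[...,1]-193)<60); p=q[m]; print(m.sum(),cv2.minAreaRect(p[:,:2].astype(np.float32)),np.percentile(p[:,2],[10,50,90,97]))
A=np.c_[p[:,:2]-p[:,:2].mean(0),np.ones(len(p))]
print(proj(d,[[549.3,193.5,194.5],[549.3,193.5,185.5],[549.3,193.5,167],[549.3,193.5,100]]))
g=im.astype(int).sum(2)
for v in range(140,160,3):
    s=np.where(g[v,295:325]<260)[0]+295; print(v,s.min() if len(s) else 0,s.max() if len(s) else 0)
E
```

```text
22.95 [549.19 194.02 287.24] F [-0.13 -0.06 -1.21] T [ 0.034 -0.051 -0.029] (array([ -1. ,   0.5, 104.6]), 'yaw', np.float64(72.87), 'twist', np.float64(-110.93), 'tilt', array([ 5.e-04,  0.e+00, -1.e+00])) 0.5252739719020835
249 ((550.0343017578125, 190.732421875), (90.35157775878906, 20.399141311645508), 72.359375) [182.82948773 192.36212426 195.46362187 196.57100515]
[[310.98328916 131.42135982]
 [310.80699848 134.22337234]
 [310.45024357 139.89373299]
 [309.21824727 159.47542089]]
140 297 311
143 308 311
146 308 312
149 308 311
152 308 311
155 308 311
158 308 311
```

View pics/s7c.png

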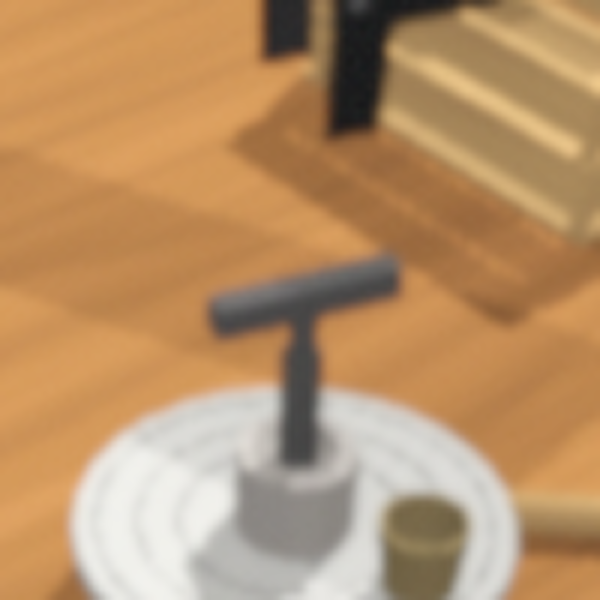

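View pics/s7.png

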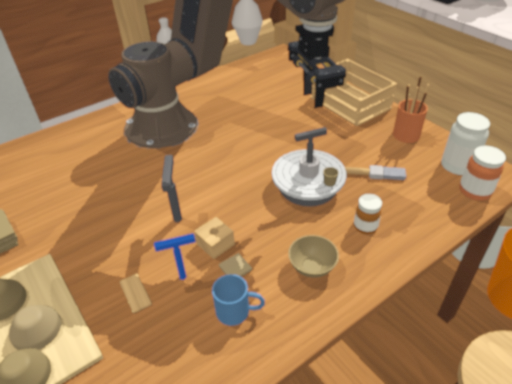

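```bash
python3 -c "
from station import env
print(env.finish_job())"
```

```text
the job is handed in; nothing more can be done
None
```

I took the dark T-key out of the block and lowered it into the hub bore. It met the screw head about 27.5 mm below the mouth, pressing with roughly 6–8 N. I turned it gently clockwise about 54° until it dropped in, and it seated about 41.4 mm below the mouth.

I then turned the screw about 55° clockwise until it stopped, eased off 1°, let go and lifted clear. The job was handed in at about 23 s.

**Final checks**
- **Key:** it stands upright in the hub. The crossbar top is at about 192–196 mm, against 194.5 mm expected for a seated key, and the stem lines up with the hub axis to within about 1 pixel.
- **Screw:** its angle could not be read directly. I judged it tight because the torque rose from 0.16 to 0.39 N m within the last 1.5° step.
- **Torque:** that 0.39 N m peak was briefly above the suggested 0.35 N m. The key's contact force was not measured against the 80 N limit.
- **Bystanders:** in the last scene picture they look unmoved, but I did not measure their positions.
- **Cameras:** the two disagreed by about 2 mm on the key and hub positions. I used the average, and the key entered the bore with no noticeable contact.

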